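# Tune the kitchen radio with a fingertip and start it

### The arm

A 7-joint arm with a two-finger parallel gripper is mounted at the origin on a cart in front of the work surface, level with it; the furniture and walls round the work are solid. World frame = base frame: x ahead of the robot, y to its left, z up, the work surface at z = 0. Lengths are in m, angles in rad, forces in N, time in s.
With the tool pointing down it reaches from about 0.425 to 0.925 m from the base axis. Payload 6.8 kg.
Tool frame: the origin (TCP) lies between the finger pads; the fingertips stand 14 mm ahead of it and the grasp point (between the pads) lies 5 mm behind it; z points along the fingers, y is the direction in which the jaws open and shut (so a half turn about z gives the same grasp; the last joint's range is limited). The gripper opens to 88 mm and grips with 3 to 60 N. Pads are 20 mm wide; open, the fingers measure 115 mm over their backs; the gripper's body (75 mm by 178 mm) begins 61 mm behind the grasp point.
Start: joints at [1.233, 0.477, 0.022, 1.555, -0.011, 1.109, -0.083], TCP at [0.154, -0.657, 0.237] pointing down, gripper open.
Joint ranges: [-2.96, 2.96], [-0.34, 2.1], [-1.41, 1.46], [0.24, 2.44], [-1.37, 4.51], [0.17, 1.92], [-2.96, 2.96]. Speed limits (rad/s): [2.39, 2.39, 3.14, 3.14, 3.14, 3.14, 3.14].

### API

Orientations are given as a 3x3 rotation matrix whose columns are the frame's x, y, z axes.
In Python, from workcell import env gives the robot as it stands. The module is installed in compiled form; this text tells all that it offers. Calls block until the motion is done:
- env.reach(position, orientation): joint-space move of the TCP to a pose.
- env.move_linear(position, velocity=0.15, rot=None): straight line of the TCP; rot=None keeps the orientation; velocity is the mean speed in m/s.
- env.movej(angles): joint-space move.
- env.move_gripper(opening, newtons=None): finger opening in m; newtons is the grip in N (None keeps the last); returns when the fingers have stopped.
- env.pause(seconds).
- env.ik(position, orientation): joint angles nearest the present ones, or None.
- env.state(): the state.
- env.snapshot(name): name is "scene" or "top" or "wrist"; returns (picture, depth): 480x640x3 uint8, red, green, blue; 480x640 float32, m along the optical axis (not along the pixel's ray), 0 where there is no reading.
- env.calibration(name): a dict with "intrinsics" (3x3 intrinsics, pixels), "origin" and "attitude" of the camera in the world. Camera axes: x right, y up, looking along -z (the intrinsics and any distortion apply to the point x, -y, -z); pixel columns grow to the right and rows downward; lengths in m; the calibration is good to about 2 mm. A picture is of the moment at which its call begins: read the wrist's pose just before it. calibration takes no time and is no camera call; for the wrist camera it gives the pose at the moment of the call.
A pose or a line that the arm cannot do raises env.PlanningError and nothing moves.
- env.sign_off(): hands the job in, once; it reports no verdict.
The state is a dict: "clock": time; "joint_pos": joint angles; "joint_vel": joint speeds; "effort": joint torques, N m; "ee_pos": TCP position; "ee_rot": TCP orientation; "force": force on the tool from outside, world axes, zero at the start; "wrist_torque": the same for the moment, N m; "finger_gap": finger opening in m.
Only numpy, scipy, OpenCV 4.12 (cv2) and the standard library are available. Lean on these libraries where they do the work, as an engineer would, in place of code of your own. Each camera call takes 0.05 s, during which the arm holds its last target.

### The job

Tune the kitchen radio: with a fingertip on top of the ridged wheel, roll it away from the radio's cloth front until it clicks into the setting where the orange bar lies at the very top, between the white index marks. Then press the round green button on the radio fully down and let it come back up. Only touch and push, with nothing pinched, picked up or lifted; press gently, do not shove the radio along, and leave the things around it standing where they are.

Things in the scene. Friction and masses are not known exactly. Their poses are not given: they have to be found in the camera images.
- radio: Loose table radio, pale wood box 230 mm wide (its y), 100 mm deep (its x), 62 mm high, about 1.1 kg, on rubber feet. Origin at the centre of its underside; z up; x points from its grey cloth front to its back; the front faces the robot, give or take 25 degrees of yaw. On top stand the wheel (50 mm to +y of the middle) and the green button (60 mm to -y).
- wheel_crest (a point): Fixed point of the radio at the top of the unpressed wheel, mid-width, 78 mm above the radio's underside. The wheel stands upright, axle along the radio's y: radius 35 mm, 24 mm wide, dark ridged rubber rim of which the top 16 mm show. Friction of a fingertip pressing with about 4 N on the crest turns it.
- wheel_index (a point): Middle of the white index line on top of the black guard cheek on the wheel's +y side (the other side has the same). The cheeks flank the wheel, 7 mm thick, 50 mm long in the radio's x, tops 6 mm below the wheel's crest. The index lines lie at the same x of the radio as the crest.
- wheel_axle (a joint): Sprung axle of the wheel, m: 0 up, 0.004 pressed fully down. It gives straight down under a press on the wheel: about 2 N before it begins to give, 8 N at the stop. It springs back when let go.
- tuning_wheel (a joint): Wheel angle about the radio's y, rad; growing values carry the crest to the radio's +x (away from its front), 35 mm of rim per rad. Detents, by the bar (5 mm, across the rim) on top: 0.00 blue, 0.40 green, 0.80 orange (wanted), 1.20 white; stops just outside. Starts in (or rolling into) blue or green. A hump between detents takes 1.5 N at the rim; past it and let go, it snaps into its detent.
- play_button (a joint): Travel of the green button, m: 0 up, 0.006 fully down; it goes straight down and springs back up. 4 N pushes it fully down.
- play_button_top (a point): Centre of the top face of the green button, diameter 28 mm, moving with it; unpressed 84 mm above the radio's underside, 10 mm above the black collar (diameter 44 mm) round it.
- jigger: Loose double-coned metal bar measure, diameter 43 mm, 70 mm high, standing to the +y side of the radio; bystander. Origin at the centre of its underside.
- cork: Loose wine cork, diameter 23 mm, 44 mm high, standing on end between the radio's -y side and the pepper mill; bystander. Origin at the centre of its underside.
- shot_glass: Loose small clear glass, diameter 48 mm, 61 mm high, close behind the radio; bystander. Origin at the centre of its underside.
- match_box: Loose match box 36 x 53 x 15 mm lying close behind the radio; bystander. Origin at the centre of its underside.
- pepper_mill: Loose dark wood pepper mill, diameter 58 mm, 170 mm high, standing to the -y side of the radio, about 180 mm from the button; bystander. Origin at the centre of its underside.

How it is judged:
On the way, in this order (a step that is already met when the one before it is completed fails the run):
1. the wheel rests in the orange setting, no longer touched (value of joint tuning_wheel between 0.72 and 0.88 rad and contact force between the fingers and tuning_wheel below 0.1 N), for 0.2 s.
2. the green button is pressed at least 4.5 of its 6 mm, wheel in the orange setting (value of joint tuning_wheel between 0.72 and 0.88 rad and value of joint play_button above 0.0045 m), for 0.05 s.
At the end, for the whole second after the job is handed in: The wheel rests within 0.08 rad of the orange detent (0.80), the green button is up again (within 1.5 mm), the radio stands level and at rest within 30 mm of where it was, and the five bystanders stand upright within 20 mm of where they were (value of joint tuning_wheel between 0.72 and 0.88 rad and velocity of joint tuning_wheel between -0.1 and 0.1 rad/s and value of joint play_button below 0.0015 m and distance of radio from where it was at the start of the episode below 0.03 m and angle between radio's own z axis and vertical below 0.05 rad and linear speed of radio below 0.02 m/s and distance of each of jigger, cork, shot_glass, pepper_mill, match_box from where it was at the start of the episode below 0.02 m and angle between each of jigger, cork, shot_glass, pepper_mill, match_box's own z axis and vertical below 0.15 rad); the robot touches nothing.
It fails at once if the green button is pressed (over 3 mm) while the wheel is not in the orange setting (value of joint play_button above 0.003 m and (value of joint tuning_wheel below 0.68 rad or value of joint tuning_wheel above 0.92 rad)).
It fails at once if the radio is lifted or tipped (over 8 mm or 0.12 rad) (height (world z) of radio above 0.008 m or angle between radio's own z axis and vertical above 0.12 rad).
It fails at once if the radio is shoved more than 40 mm (distance of radio from where it was at the start of the episode above 0.04 m).
It fails at once if a finger pushes on the wheel or the button with more than 30 N (contact force between the fingers and tuning_wheel above 30 N or contact force between the fingers and play_button above 30 N).
It fails at once if a bystander is picked up, knocked over or pushed more than 25 mm (distance of any of jigger, cork, shot_glass, pepper_mill, match_box from where it was at the start of the episode above 0.025 m or angle between any of jigger, cork, shot_glass, pepper_mill, match_box's own z axis and vertical above 0.4 rad or height (world z) of any of jigger, cork, shot_glass, pepper_mill, match_box above 0.01 m).
It also fails if it takes over 51 s, if anything falls off the work surface, if the arm or the gripper's body presses on something with over 40 N, if the wrist force passes 120 N, or if a joint passes its speed limit or range.

## Working session

There is one attempt and no reset: what is moved stays moved. The work goes in short steps, each a Python script; the robot and the scene stay as the last script left them, time stands still between calls to the robot, and variables do not carry over. Pictures are saved under pics/ and viewed, and the job is handed in when it is done.

```bash
mkdir -p pics; ls
python3 - <<'E'
from workcell import env
import cv2,numpy as np
np.set_printoptions(precision=4,suppress=True)
s=env.state();print(s['clock'],s['ee_pos'],s['ee_rot'],s['force'],s['finger_gap'])
for n in ['scene','top','wrist']:
    c=env.calibration(n);print(n,c)
    p,d=env.snapshot(n)
    cv2.imwrite(f'pics/a_{n}.png',p[:,:,::-1]);np.save(f'a_{n}_d.npy',d)
E
```

```text
pics
0.0 [ 0.1536 -0.6567  0.2357] [[ 0.9737  0.2278 -0.0006]
 [ 0.2278 -0.9737  0.0017]
 [-0.0002 -0.0018 -1.    ]] [-0.7805 -0.3461  0.7779] 0.08734211790604315
scene {'intrinsics': array([[536.9028,   0.    , 321.4404],
       [  0.    , 536.9028, 240.6383],
       [  0.    ,   0.    ,   1.    ]]), 'origin': array([-0.114 ,  0.5742,  0.7088]), 'attitude': array([[-0.642 ,  0.4633, -0.6109],
       [-0.7664, -0.3652,  0.5284],
       [ 0.0217,  0.8075,  0.5895]])}
top {'intrinsics': array([[543.7432,   0.    , 313.8318],
       [  0.    , 543.7432, 252.606 ],
       [  0.    ,   0.    ,   1.    ]]), 'origin': array([0.3461, 0.0172, 1.0806]), 'attitude': array([[ 0.002 ,  0.9835, -0.1809],
       [-0.9996, -0.0033, -0.0291],
       [-0.0292,  0.1808,  0.9831]])}
wrist {'intrinsics': array([[403.2247,   0.    , 318.8645],
       [  0.    , 403.2247, 242.4476],
       [  0.    ,   0.    ,   1.    ]]), 'origin': array([ 0.2334, -0.6388,  0.3834]), 'attitude': array([[ 0.2273,  0.9302,  0.2881],
       [-0.9738,  0.2177,  0.0652],
       [-0.0021, -0.2953,  0.9554]])}
```

View pics/a_top.png

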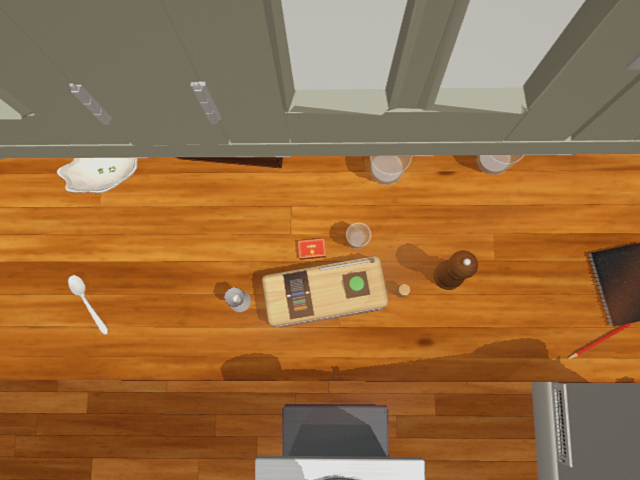

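View pics/a_scene.png

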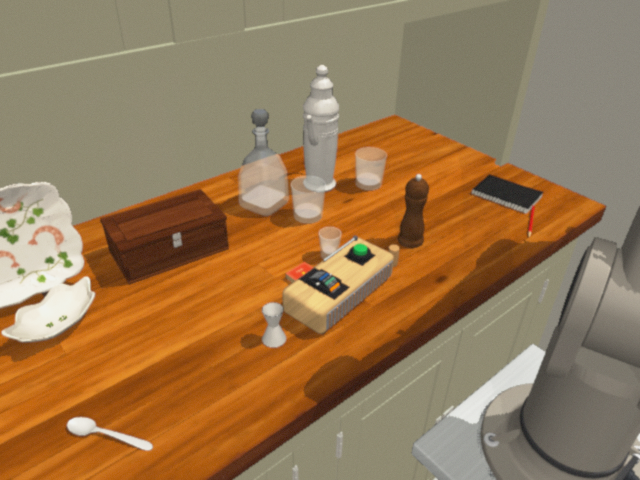

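The top view shows the radio with the wheel and its black cheeks near (298,295) and the green button near (357,284). The cork is at (404,290), the jigger at (237,299), the shot glass at (358,235) and the match box at (312,248). Next I'll measure these.

```bash
cat > h.py <<'E'
from workcell import env
import cv2,numpy as np
np.set_printoptions(precision=4,suppress=True)
def ray(c,u,v):
    K=c['intrinsics'];d=np.array([(u-K[0,2])/K[0,0],-(v-K[1,2])/K[1,1],-1.]);return c['origin'],c['attitude']@d
def onplane(c,u,v,z):
    o,d=ray(c,u,v);return o+d*(z-o[2])/d[2]
def pt(c,u,v,dep):
    o,d=ray(c,u,v);return o+d*dep
def proj(c,P):
    q=c['attitude'].T@(np.asarray(P)-c['origin']);K=c['intrinsics'];return np.array([K[0,0]*q[0]/-q[2]+K[0,2],-K[1,1]*q[1]/-q[2]+K[1,2]])
def green(img): # RGB
    h=cv2.cvtColor(img,cv2.COLOR_RGB2HSV);m=cv2.inRange(h,(45,150,60),(75,255,255))
    n,l,st,ce=cv2.connectedComponentsWithStats(m);i=1+np.argmax(st[1:,4]);return ce[i],st[i]
E
python3 - <<'E'
from h import *
for n in ['top','scene']:
    img=cv2.imread(f'pics/a_{n}.png')[:,:,::-1].copy();d=np.load(f'a_{n}_d.npy');c=env.calibration(n)
    (u,v),st=green(img);print(n,u,v,st,onplane(c,u,v,.084),pt(c,u,v,d[int(v),int(u)]))
    if n=='top':
        for uv in [(200,150),(298,280),(298,295),(270,300),(380,300),(312,248),(463,264),(340,148)]: print(uv,pt(c,*uv,d[uv[1],uv[0]]))
        cv2.imwrite('pics/b_top.png',cv2.resize(img[220:350,200:480],None,fx=2.8,fy=2.8,interpolation=cv2.INTER_CUBIC)[:,:,::-1])
    else: cv2.imwrite('pics/b_scene.png',cv2.resize(img[210:360,240:450],None,fx=3.8,fy=3.8,interpolation=cv2.INTER_CUBIC)[:,:,::-1])
E
```

```text
Traceback (most recent call last):
  File "h.py", line 14, in green
    n,l,st,ce=cv2.connectedComponentsWithStats(m);i=1+np.argmax(st[1:,4]);return ce[i],st[i]
                                                      ~~~~~~~~~^^^^^^^^^^
ValueError: attempt to get argmax of an empty sequence
```

```bash
sed -i 's/(45,150,60),(75,255,255)/(45,110,50),(80,255,255)/' h.py
python3 - <<'E'
from h import *
for n in ['top','scene']:
    img=cv2.imread(f'pics/a_{n}.png')[:,:,::-1].copy();d=np.load(f'a_{n}_d.npy');c=env.calibration(n)
    if n=='top':
        for uv in [(200,150),(298,280),(298,295),(270,300),(380,300),(312,248),(463,264),(340,148)]: print(uv,pt(c,*uv,d[uv[1],uv[0]]))
        cv2.imwrite('pics/b_top.png',cv2.resize(img[220:350,200:480],None,fx=2.8,fy=2.8,interpolation=cv2.INTER_CUBIC)[:,:,::-1])
        print(cv2.cvtColor(img,cv2.COLOR_RGB2HSV)[284,357])
    else: cv2.imwrite('pics/b_scene.png',cv2.resize(img[210:360,240:450],None,fx=3.8,fy=3.8,interpolation=cv2.INTER_CUBIC)[:,:,::-1])
    (u,v),st=green(img);print(n,u,v,st,onplane(c,u,v,.084),pt(c,u,v,d[int(v),int(u)]))
E
```

```text
(200, 150) [0.5818 0.1703 0.4735]
(298, 280) [0.48   0.0768 0.0689]
(298, 295) [0.4507 0.076  0.08  ]
(270, 300) [0.4432 0.1297 0.0621]
(380, 300) [ 0.4429 -0.0764  0.0631]
(312, 248) [0.551  0.0524 0.0176]
(463, 264) [ 0.4951 -0.2098  0.1585]
(340, 148) [0.5819 0.0047 0.4756]
[ 52 110 193]
top 355.234693877551 281.4795918367347 [350 277  14  13  98] [ 0.4751 -0.0296  0.084 ] [ 0.4745 -0.0294  0.0886]
scene 359.9078947368421 249.5 [353 244  15  12 152] [ 0.4651 -0.0257  0.084 ] [ 0.4646 -0.0251  0.0845]
```

View pics/b_top.png

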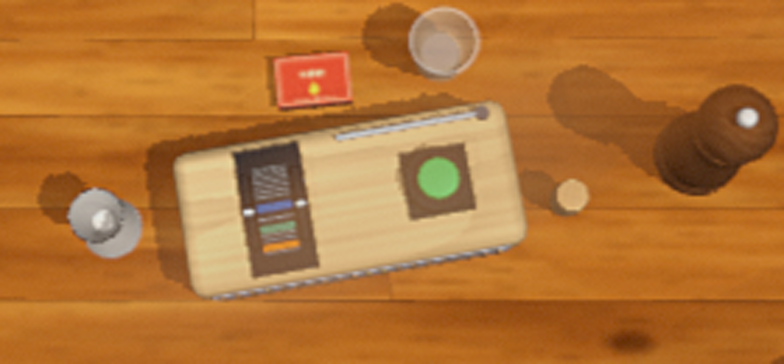

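View pics/b_scene.png

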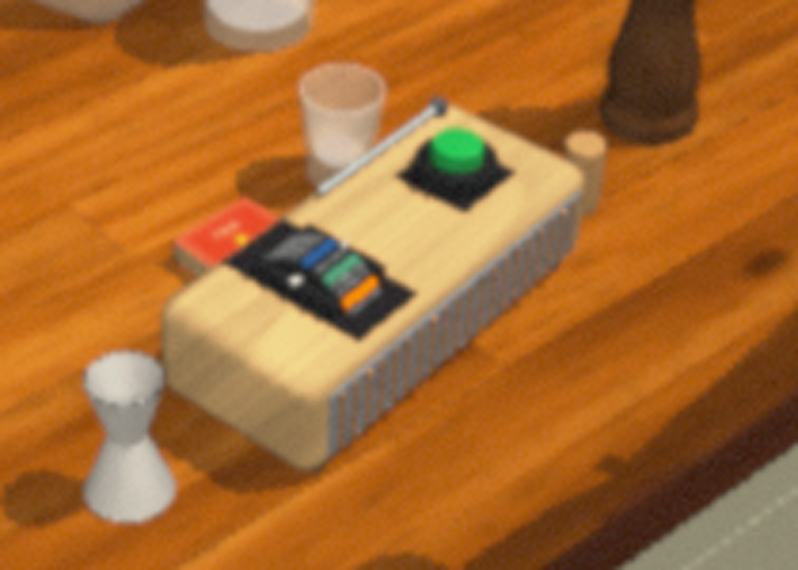

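The crop shows blue on top: the white index marks are at about (249,212) and (300,203), and the orange bar is at the front, two detents away. I'll refine the geometry from both fixed cameras.

Run:
```python
from h import *
C={}
for n in ['top','scene']:
    img=cv2.imread(f'pics/a_{n}.png')[:,:,::-1].copy();c=env.calibration(n)
    h=cv2.cvtColor(img,cv2.COLOR_RGB2HSV);m=cv2.inRange(h,(45,80,50),(80,255,255))
    k,l,st,ce=cv2.connectedComponentsWithStats(m)
    i=1+np.argmax(st[1:,4]);print(n,ce[i],st[i],onplane(c,*ce[i],.084));C[n]=onplane(c,*ce[i],.084)
c=env.calibration('top')
a=onplane(c,200+249/2.8,220+212/2.8,.072);b=onplane(c,200+300/2.8,220+203/2.8,.072)
print('idx',a,b,np.linalg.norm(a-b),(a+b)/2)
c=env.calibration('scene')
a=onplane(c,240+296/3.8,210+281/3.8,.072);b=onplane(c,240+342/3.8,210+245/3.8,.072)
print('idx',a,b,np.linalg.norm(a-b),(a+b)/2)
```

```text
top [356.2484 283.1373] [350 277  14  14 153] [ 0.472  -0.0315  0.084 ]
scene [359.8535 249.5732] [352 244  16  12 157] [ 0.465  -0.0254  0.084 ]
idx [0.4502 0.0934 0.072 ] [0.4562 0.0594 0.072 ] 0.03443961611131364 [0.4532 0.0764 0.072 ]
idx [0.4479 0.0939 0.072 ] [0.4546 0.0592 0.072 ] 0.03529802431729536 [0.4513 0.0766 0.072 ]
```

```bash
cat >> h.py <<'E'
yaw=0.175
X=np.array([np.cos(yaw),np.sin(yaw),0]);Y=np.array([-np.sin(yaw),np.cos(yaw),0])
R=np.stack([X,-Y,[0,0,-1]],axis=1)
CREST=np.array([.4525,.0765,.078]); BTN=CREST-.11*Y+[0,0,.006]
E
python3 - <<'E'
from h import *
print(BTN,X,Y)
env.move_linear(env.state()['ee_pos']+[0,0,.07]) 
env.move_gripper(0,20)
p=CREST-.04*X;p[2]=.25
print(env.ik(p,R))
env.reach(p,R);env.pause(.2)
s=env.state();print(s['clock'],s['ee_pos'],s['ee_rot'],s['force'],s['finger_gap'],s['joint_pos'])
c=env.calibration('wrist');np.save('w.npy',c,allow_pickle=True)
im,d=env.snapshot('wrist');cv2.imwrite('pics/c_w.png',im[:,:,::-1]);np.save('c_d.npy',d)
print('crest',proj(c,CREST),'btn',proj(c,BTN))
E
```

```text
[ 0.4717 -0.0318  0.084 ] [0.9847 0.1741 0.    ] [-0.1741  0.9847  0.    ]
[ 0.5581  0.1093 -0.9084  2.0664  0.1018  1.0101 -1.7974]
5.025 [0.4133 0.0692 0.25  ] [[ 0.9849  0.1734 -0.0001]
 [ 0.1734 -0.9849  0.0001]
 [-0.     -0.0002 -1.    ]] [ 0.0553 -0.7123 -0.0118] 9.420111824095709e-05 [ 0.5584  0.1096 -0.908   2.0662  0.1018  1.0101 -1.7974]
crest [318.1436 173.5083] btn [460.3245 174.3615]
```

View pics/c_w.png

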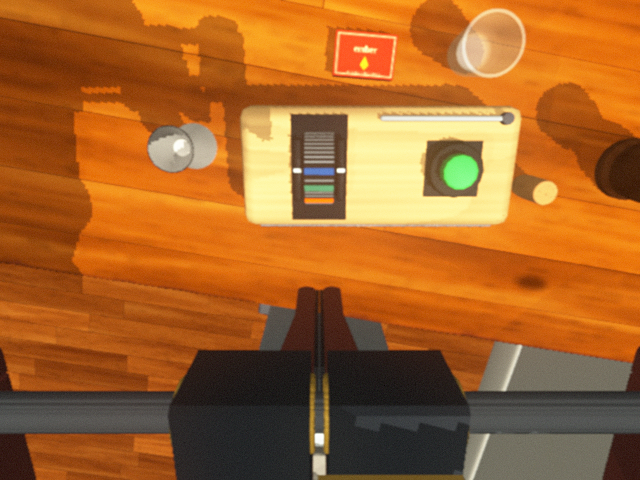

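The wrist view puts the index marks at (297,171) and (341,171) and the button at (460,171). Both sit about 2.5 px above my predictions, so the points need roughly +1.5 mm in x. The closed fingers are clear of the radio. First stroke now, with force feedback.

```bash
sed -i 's/CREST=.*/CREST=np.array([.4525,.0765,.078])+.0013*X; BTN=CREST-.11*Y+[0,0,.006]/' h.py
cat >> h.py <<'E'
TIP=.014
def stroke(a,b,target=5.,maxpress=.0035):
    p=CREST+a*X;p[2]=CREST[2]+TIP+.02
    env.move_linear(p,.12);env.pause(.15)
    f0=env.state()['force'].copy();print('f0',f0)
    p[2]=CREST[2]+TIP+.004;env.move_linear(p,.06)
    while True:
        p[2]-=.0006;env.move_linear(p,.02);env.pause(.05)
        f=env.state()['force']-f0
        print('z',round(p[2]-CREST[2]-TIP,4),f)
        if f[2]>target or p[2]-CREST[2]-TIP<-maxpress:break
    N=8
    for i in range(1,N+1):
        q=p+(b-a)*i/N*X;env.move_linear(q,.04);f=env.state()['force']-f0;print('x',round(a+(b-a)*i/N,4),f@X,f@Y,f[2])
        if f[2]<target-1.5:p[2]-=.0003
        if f[2]>target+2:p[2]+=.0003
    q=q.copy();q[2]=CREST[2]+TIP+.03;env.move_linear(q,.1);print(env.state()['clock'])
def look(name,back=.045,z=.25):
    q=env.state()['ee_pos'].copy();q=CREST-back*X;q[2]=z
    env.move_linear(q,.25);env.pause(.1)
    c=env.calibration('wrist');im,d=env.snapshot('wrist')
    u,v=proj(c,CREST).astype(int);cr=im[v-70:v+70,u-90:u+200]
    cv2.imwrite(f'pics/{name}.png',cv2.resize(cr,None,fx=2.7,fy=2.7)[:,:,::-1]);print('crest in crop',(proj(c,CREST)-[u-90,v-70])*2.7,(proj(c,BTN)-[u-90,v-70])*2.7,env.state()['clock'])
E
python3 - <<'E'
from h import *
stroke(-.007,.008)
look('d1')
E
```

```text
f0 [-0.423  -0.7     0.2977]
z 0.0034 [-0.4469  1.1581 -1.1514]
z 0.0028 [0.5323 0.4187 0.4168]
z 0.0022 [-0.5773  0.3556 -0.3403]
z 0.0016 [ 0.3988  1.3757 -0.1948]
z 0.001 [ 0.6154  1.5856 -0.8168]
z 0.0004 [-0.007   0.3993  0.8653]
z -0.0002 [ 0.7794 -0.2104  2.5718]
z -0.0008 [0.8627 1.0167 1.9787]
z -0.0014 [1.0032 0.7629 4.065 ]
z -0.002 [0.2028 0.4307 5.8831]
x -0.0051 -0.08835781494724514 0.759670056460659 5.737516696888395
x -0.0033 -0.2730822607522237 1.1895110437448368 5.317820044084895
x -0.0014 -0.36457356577521954 0.6918179157174141 6.215012136153212
x 0.0005 0.8825323414422561 0.7191500464579819 4.959737388726152
x 0.0024 1.7546510305901186 0.7127164406535299 4.859296545032449
x 0.0042 2.259026979171354 0.4900964661812925 4.581787052350756
x 0.0061 0.5251448613812738 -0.339307035083899 6.043936933986647
x 0.008 0.7382165912896242 0.025896618296394412 5.911996251636063
12.4417
crest in crop [244.5471 191.3089] [632.7216 193.6275] 13.2917
```

View pics/d1.png

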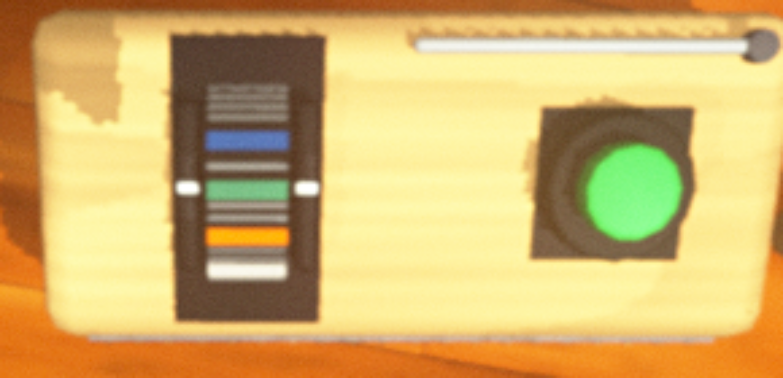

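Green is now on top, with its bar at (247,190) between the index marks at (187,188) and (307,188). The radio hasn't moved, so I'll repeat the same stroke.

Run:
```python
from h import *
stroke(-.007,.008)
look('d2')
```

```text
f0 [ 0.1484  0.3875 -0.4696]
z 0.0034 [-0.3748 -0.6856  0.6282]
z 0.0028 [-0.1843 -0.1267 -0.4262]
z 0.0022 [ 0.109  -0.4441  0.6098]
z 0.0016 [-0.0056 -0.2316 -0.7839]
z 0.001 [ 0.3175 -0.2477  1.7726]
z 0.0004 [-0.9623 -0.1721  1.1707]
z -0.0002 [-0.1848 -0.1255  4.0417]
z -0.0008 [-0.0486 -1.3382  3.831 ]
z -0.0014 [-0.5645  0.0881  5.3339]
x -0.0051 -0.8601323517348559 -0.3797421805157565 4.552485639687443
x -0.0033 -0.9985070177498713 0.1626952384880685 5.495124234670069
x -0.0014 -1.9375152475198438 -0.33284767449813873 5.684762827853222
x 0.0005 0.877042516446276 -1.9803332286392037 5.502982700495042
x 0.0024 1.9436867237156656 -1.3467740471020384 4.921074862352031
x 0.0042 1.4296067130720604 -0.8101351897066437 5.141677548192368
x 0.0061 -0.10491027295179915 -0.18893827536165184 5.445847544326166
x 0.008 -0.07497852636411315 0.1635231972582917 5.422932125744433
20.3667
crest in crop [244.5373 191.309 ] [632.6949 193.6247] 21.2167
```

View pics/d2.png

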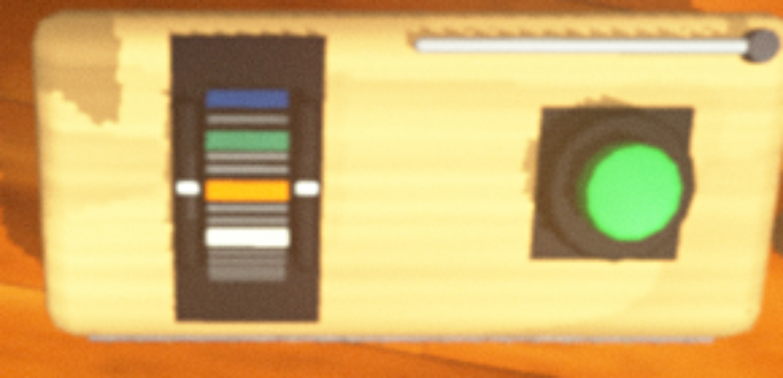

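The orange bar at (247,190) lies between the index marks. The button centre at (634,192) matches the prediction of (633,194). Pressing the button next.

Run:
```python
from h import *
p=BTN.copy();p[2]=.16;env.move_linear(p,.25)
p[2]=BTN[2]+TIP+.01;env.move_linear(p,.15);env.pause(.15)
f0=env.state()['force'].copy()
p[2]=BTN[2]+TIP+.001;env.move_linear(p,.05)
while True:
    p[2]-=.001;env.move_linear(p,.03);env.pause(.05)
    s=env.state();f=s['force']-f0;dz=p[2]-BTN[2]-TIP;print(round(dz,4),round(s['ee_pos'][2]-BTN[2]-TIP,4),f)
    if f[2]>10 or dz<-.0082:break
env.pause(.2);print(env.state()['force']-f0)
p[2]=BTN[2]+TIP+.03;env.move_linear(p,.1)
look('d3',z=.25)
for n in ['top','scene']:
    im,_=env.snapshot(n);cv2.imwrite(f'pics/e_{n}.png',im[:,:,::-1])
print(env.state()['clock'],env.state()['force'])
```

```text
-0.0 0.0001 [-0.2638  0.7333  1.0482]
-0.001 -0.0009 [-0.3986  0.8336  2.2017]
-0.002 -0.002 [-0.6173  0.533   2.8812]
-0.003 -0.003 [-0.9198  0.8172  2.1206]
-0.004 -0.004 [-0.786  1.221  2.572]
-0.005 -0.005 [-1.0344  0.5348  3.3803]
-0.006 -0.0057 [-1.8982  0.7888  8.1823]
-0.007 -0.0059 [-6.2576  0.5118 18.1514]
[-5.6339  0.2141 18.9571]
crest in crop [243.4896 191.6338] [631.2736 193.2716] 27.05
27.15 [-0.1064  0.068  -1.0005]
```

View pics/d3.png

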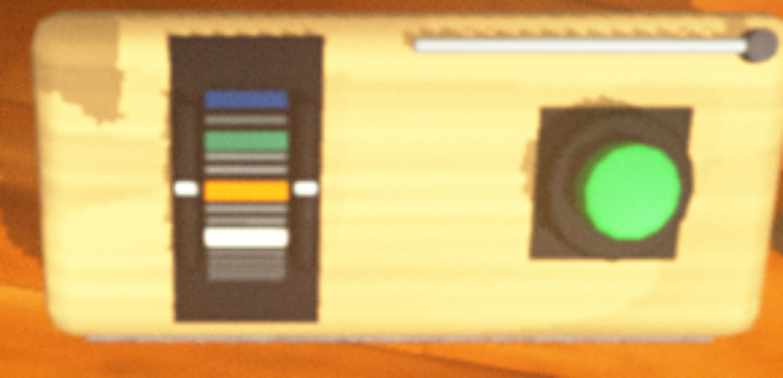

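View pics/e_scene.png

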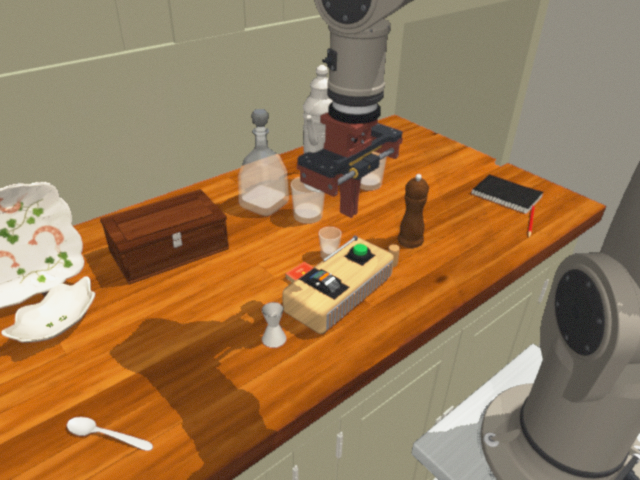

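The button bottomed out at 5.9 mm and has come back up. Orange is still between the index marks, the radio and bystanders are where they were, and the arm is clear. Handing in.

Run:
```python
from h import *
env.sign_off();print(env.state()['clock'])
```

```text
the job is handed in; nothing more can be done
the job is handed in; nothing more can be done
```

The radio is tuned to orange and the green button has been pressed and let back up. The job is handed in; `sign_off` reports no verdict.

- **Wheel:** Two fingertip strokes away from the cloth front, at about 5 N, took it from blue to green and then to orange. After lifting off, and again after the button press, the wrist picture showed the orange bar between the white index marks.
- **Button:** It went down to its stop, about 5.9 mm of the 6 mm, while the wheel was on orange. The vertical force rose to about 19 N there, under the 30 N limit but well above the 4 N it needs. About 6 N of sideways force also showed up.
- **Surroundings:** By eye in the last pictures, the button was back up, the radio hadn't moved noticeably, and the bystanders stood in place. I didn't measure the bystanders' positions again. The arm was clear, and the clock read about 27 s of the 51 s allowed.
- **Disagreements:** My first position estimates were off by about 1–2 mm from the wrist view, so I corrected them by 1.3 mm before touching anything. The scene camera's button position was about 9 mm off the top camera's. I put that down to it also seeing the button's side, and used the top camera instead.

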